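Index the painting turntable to the next slot

ROBOT

A 6-joint arm with a two-finger parallel gripper is mounted at the origin on a cart in front of the work surface, level with it; the furniture and walls round the work are solid. World frame = base frame: x ahead of the robot, y to its left, z up, the work surface at z = 0. Lengths are in mm, angles in rad, forces in N, time in s.
With the tool pointing down it reaches from about 275 to 725 mm from the base axis. Payload 15.9 kg.
Tool frame: the origin (TCP) lies midway between the tips of the shut fingers; the grasp point (between the pads) lies 19 mm behind it; z points along the fingers, y is the line along which they close (so a half turn about z gives the same grasp; the last joint's range is limited). The gripper opens to 85 mm and grips with 20 to 120 N. Pads are 22 mm wide; open, the fingers measure 114 mm over their backs; the gripper's body (76 mm by 85 mm) begins 54 mm behind the grasp point. The pads swing forward as they close: fully open they stand 13 mm farther back than shut.
Start: joints at [1.22, 0.213, -0.034, 1.323, 0, 1.571], TCP at [171.818, 469.536, 231.306] pointing down, gripper open.
Joint ranges: [-2.98, 2.98], [-0.74, 1.72], [-1.14, 1.35], [-2.1, 2.04], [-1.57, 1.44], [-3.14, 3.14]. Speed limits (rad/s): [1.89, 1.89, 2.39, 2.57, 3.14, 3.14].

INTERFACE

Orientations are given as a 3x3 rotation matrix whose columns are the frame's x, y, z axes.
In Python, from plant import bot gives the robot as it stands. The module is installed in compiled form; this text tells all that it offers.
- The arm moves only by the shell command python3 -m pendant 'ROWS' [FORCE]. ROWS is JSON, a list of rows, each a list of 7 numbers: the turn, a rotation vector about the tool's x, y, z in degrees, then the shift along the tool's x, y, z in cm, then the finger opening in cm, from 0 to 8.54. In form: [[rx, ry, rz, tx, ty, tz, hand], ...]. A call has 1 to 20 rows; each row shifts and turns the commanded pose from where the row before left it, along the tool's axes as they then stand; what a row does not reach is not made up. A row lasts 1/8 s, in which the tool goes at most 62.5 mm and 10.7 degrees, less where a joint would pass 70% of its speed; a pose out of reach is approached as far as the arm can. A call with a gripper value outside its range is refused whole. The fingers move at their own pace and stop on an object; FORCE is the grip in N (left out, the last holds). Time passes only in rows, so rows that do not move let the fingers close. It gives the time, the measured TCP pose, the force and the opening at its end, in the units of the state.
- bot.get_obs(): the state, without advancing time (a new reading comes with each control period).
- bot.snapshot(name): name is "scene" or "top" or "wrist"; returns the picture (400x640x3 uint8, red, green, blue); there is no depth.
- bot.camera_info(name): a dict with "intrinsics" (3x3 intrinsics, pixels), "T" (4x4, takes a point from camera to world coordinates). Camera axes: x right, y up, looking along -z (the intrinsics and any distortion apply to the point x, -y, -z); pixel columns grow to the right and rows downward; lengths in mm; the calibration is good to about 2 mm. A picture is of the moment at which its call begins: read the wrist's pose just before it. camera_info takes no time and is no camera call; for the wrist camera it gives the pose at the moment of the call.
- bot.close_job(): hands the job in, once; it reports no verdict.
The state is a dict: "t": time; "joint_pos": joint angles; "dq": joint speeds; "tau": joint torques, N m; "eef_pos": TCP position; "orientation": TCP orientation; "force": force on the tool from outside, world axes, zero at the start; "moment": the same for the moment, N m; "width": finger opening in mm.
Only numpy, scipy, OpenCV 4.12 (cv2) and the standard library are available. Lean on these libraries where they do the work, as an engineer would, in place of code of your own. Each camera call takes 0.05 s, during which the arm holds its last target. There are 200 camera calls.

TASK

Press the black spring plunger on the turntable's arm down to free the table, turn the table anticlockwise (seen from above) to the next slot of its index ring and no further, and leave it locked there with the plunger sprung fully up. Nothing is to be picked up: the model hut must stay standing in its nest on the table, and the two bottles and the roll of tape must stay where they are.

Things in the scene. Friction and masses are not known exactly. Their poses are not given: they have to be found in the camera images.
- plunger_top (a point): Centre of the flat top of the plunger's black mushroom cap (38 mm in diameter, top face 34 mm), 108 mm above the desk when up. The table's arm carries it 115 mm from the table's axis; it starts on the robot's side. It goes straight down; friction of fingertips on the pressed cap is enough to turn the table. Below the cap is its steel stem, 11 mm in diameter.
- plunger (a joint): How far the plunger is pressed, in m: 0 fully up, 0.013 bottom. Spring: 4 N at first, 8 N at the bottom. Up, the cross key at its foot (8 mm round) sits in a slot of the ring; from 0.008 the key is below the ring and the table is free. Let go between slots it stays about 0.007 down, key under the ring, and springs up when the table is moved on to a slot.
- table_axis (a point): The table's vertical axis at its top face, 50 mm above the desk. Grey round table, 144 mm in diameter, over a fixed index ring 188 mm in diameter with six slots 60 degrees apart in its edge, on a dark foot fixed to the desk. x points away from the plunger's arm (the arm lies along -x); the axes turn with the table.
- turntable (a joint): Angle of the table in rad: 0 in the middle of the slot where it starts, positive anticlockwise seen from above; slots every 1.047 (60 degrees), each with about 0.025 of play either way. It turns stiffly (0.06 N m) and stays where it is left. The sleeve round the plunger's stem (28 mm in diameter, 38 to 78 mm above the desk) can be pushed sideways too.
- hut_center (a point): Centre (half-way up) of the small grey printed hut with a sloping roof, 46 x 43 x 60 mm, 34 g, that stands loose on the middle of the table between four low stops (7 mm high). It turns with the table; its top is 110 mm above the desk.
- oil_bottle_center (a point): Centre of a small amber dropper bottle with a white nozzle, 25 x 25 x 82 mm, loose on the desk. Bystander.
- work_glue_center (a point): Centre of a small white glue bottle with a nozzle, 23 x 23 x 90 mm, loose on the desk. Bystander.
- work_tape_center (a point): Centre of a black roll of tape lying flat, 62 x 60 x 19 mm, loose on the desk. Bystander.
Mind the look-alikes: they are no part of the job. Leave any blue or red look-alike of the part that bears hut_center alone.

How it is judged (in metres and radians):
On the way, in this order (a step that is already met when the one before it is completed fails the run):
1. the plunger is pressed in, free of the ring, before the table has turned (value of joint plunger above 0.0068 m and value of joint turntable between -0.12 and 0.12 rad), for 0.05 s.
2. the table is turned anticlockwise, past half-way to the next slot (value of joint turntable above 0.55 rad).
At the end, for the whole second after the job is handed in: The table stands at rest in the next slot anticlockwise (60 degrees on, within 3.4 degrees) and the plunger is fully up (within 2.5 mm), the hut stands upright in its nest (within 12 mm of the table's axis), and the bottles and tape are within 25 mm of where they stood (value of joint turntable between 0.987 and 1.107 rad and value of joint plunger below 0.0025 m and velocity of joint turntable between -0.05 and 0.05 rad/s and horizontal distance between hut_center and table_axis below 0.012 m and angle between hut_center's own z axis and vertical below 0.15 rad and height (world z) of hut_center between 0.07 and 0.09 m and distance of each of oil_bottle_center, work_glue_center, work_tape_center from where it was at the start of the episode below 0.025 m); the robot touches nothing.
It fails at once if the hut is lifted out of its nest or knocked over (height (world z) of hut_center above 0.095 m or angle between hut_center's own z axis and vertical above 0.5 rad or horizontal distance between hut_center and table_axis above 0.03 m).
It fails at once if the table is turned clockwise or on past the next slot (value of joint turntable below -0.3 rad or value of joint turntable above 1.4 rad).
It fails at once if a bottle or the tape is pushed away or picked up (distance of any of oil_bottle_center, work_glue_center, work_tape_center from where it was at the start of the episode above 0.04 m).
It also fails if it takes over 34 s, if anything falls off the work surface, if the arm or the gripper's body presses on something with over 40 N, if the wrist force passes 120 N, or if a joint passes its speed limit or range.

## Working session

There is one attempt and no reset: what is moved stays moved. The work goes in short steps, Python scripts to look and compute and a shell command to move; the robot and the scene stay as the last step left them, time stands still between calls to the robot, and variables do not carry over. Pictures are saved under pics/ and viewed, on a budget of 10 in all, crops included, one or two more only if the job needs it, and the job is handed in when it is done.

```bash
mkdir -p pics; python3 - <<'E'
from plant import bot
import cv2,numpy as np
o=bot.get_obs();print(o['t'],o['eef_pos'],o['orientation'],o['force'],o['width'])
for n in("top","scene"):
    im=bot.snapshot(n);cv2.imwrite(f"pics/{n}0.png",im[:,:,::-1]);c=bot.camera_info(n);print(n,np.round(c['intrinsics'],1).tolist(),np.round(c['T'],3).tolist(),[k for k in c])
E
```

```text
0.0 [171.71123392 469.24651859 230.81375688] [[-9.39094178e-01  3.43659691e-01 -3.76305669e-04]
 [ 3.43659897e-01  9.39093633e-01 -1.01139226e-03]
 [ 5.81150551e-06 -1.07911375e-03 -9.99999418e-01]] [ 0.34653959 -0.35539263 -0.53054802] 85.60148207214388
top [[383.3, 0.0, 315.8], [0.0, 383.3, 195.6], [0.0, 0.0, 1.0]] [[0.003, 0.992, -0.128, 417.961], [-1.0, 0.001, -0.011, 122.313], [-0.011, 0.128, 0.992, 1052.036], [0.0, 0.0, 0.0, 1.0]] ['intrinsics', 'T']
scene [[396.9, 0.0, 314.8], [0.0, 396.9, 207.7], [0.0, 0.0, 1.0]] [[0.765, 0.414, -0.494, -75.006], [-0.644, 0.493, -0.585, -620.9], [0.001, 0.765, 0.644, 904.946], [0.0, 0.0, 0.0, 1.0]] ['intrinsics', 'T']
```

View pics/top0.png

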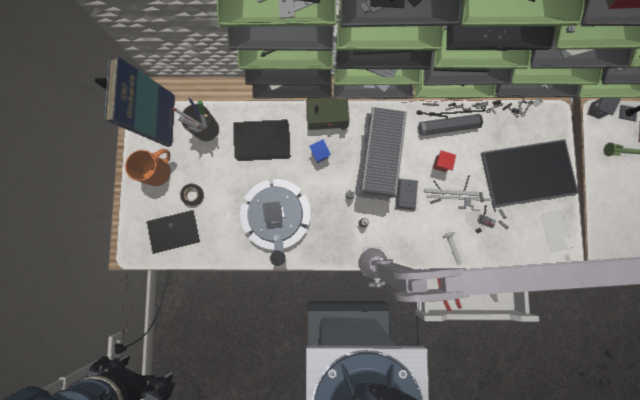

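View pics/scene0.png

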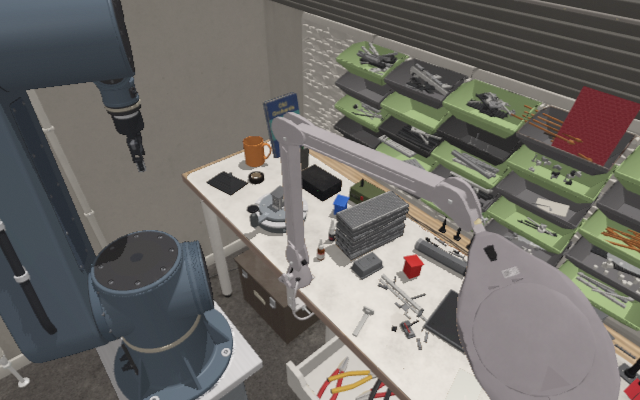

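The top view shows the turntable at about (275,214), the plunger cap near (278,258), the bottles at (363,223) and (350,195), and the tape at (192,195). The lamp post is near (370,262). In the scene view the lamp post hides part of the table.

```bash
cat > h.py <<'E'
import numpy as np,cv2
from plant import bot
def ray(n,u,v,z,c=None):
    c=c or bot.camera_info(n);K=c['intrinsics'];T=c['T']
    d=np.linalg.inv(K)@[u,v,1];d=T[:3,:3]@[d[0],-d[1],-d[2]]
    p=T[:3,3];return p+d*(z-p[2])/d[2]
E
python3 - <<'E'
from h import *
im=cv2.imread('pics/top0.png')
for n,u,v,z in[('cap',278,258,108),('axis',275,214,44),('b1',363,223,40),('b2',350,195,40),('tape',192,195,10),('lamp',372,262,0),('desk edge',278,268,0),('base?',367,395,0)]:print(n,ray('top',u,v,z).round())
c=im[165:275,225:385];cv2.imwrite('pics/c1.png',cv2.resize(c,None,fx=5,fy=5,interpolation=cv2.INTER_CUBIC))
E
```

```text
cap [386. 225. 108.]
axis [499. 241.  44.]
b1 [476.   9.  40.]
b2 [550.  43.  40.]
tape [554. 475.  10.]
lamp [373. -18.   0.]
desk edge [356. 236.   0.]
base? [33.  0.  0.]
```

View pics/c1.png

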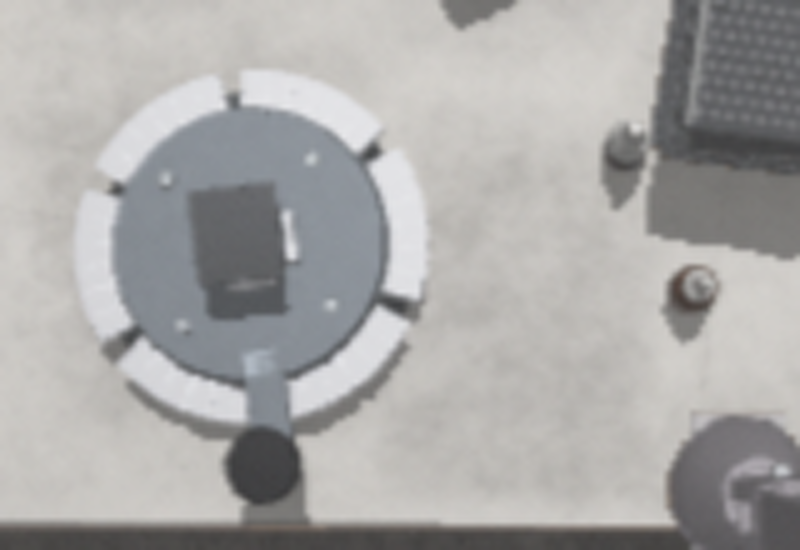

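The enlarged crop shows the table disc centred near crop (250,240), which is top (275,213). The arm points down the picture to the cap at crop (264,465), and the hut is in the middle. I'll refine both positions with masks.

```bash
python3 - <<'E'
from h import *
im=cv2.imread('pics/top0.png');g=im.max(2)
sub=cv2.resize(im[165:275,225:385],None,fx=5,fy=5,interpolation=cv2.INTER_CUBIC)
g=cv2.cvtColor(sub,cv2.COLOR_BGR2GRAY);b=sub.astype(int)
m=(g<72).astype(np.uint8);m[:400]=0;m[515:]=0;m[:,:200]=0;m[:,330:]=0
c=max(cv2.findContours(m,0,1)[0],key=cv2.contourArea);cap=cv2.minEnclosingCircle(c);print('cap',cap,cv2.contourArea(c))
t=((b[:,:,0]-b[:,:,2]>12)&(g>90)&(g<190)).astype(np.uint8);t=cv2.morphologyEx(t,2,np.ones((5,5)))
c=max(cv2.findContours(t,0,1)[0],key=cv2.contourArea);p=cv2.convexHull(c[c[:,0,1]<330])
e=cv2.fitEllipse(p);print('table',e)
f=lambda q:((q[0]+.5)/5+224.5,(q[1]+.5)/5+164.5)
C=ray('top',*f(cap[0]),108);A=ray('top',*f(e[0]),50);d=C-A
print(C,A,np.hypot(*d[:2]),np.degrees(np.arctan2(d[1],d[0])))
R=bot.get_obs();M=R['orientation'];print((M.T@(C-R['eef_pos'])).round(1), R['t'])
a=np.arctan2(d[1],d[0]); print('goal',A[:2]+115*np.array([np.cos(a+np.pi/3),np.sin(a+np.pi/3)]))
E
```

```text
cap ((262.7911376953125, 466.47467041015625), 36.596981048583984) 3595.0
table ((259.36859130859375, 226.92074584960938), (221.9044647216797, 260.4858093261719), 122.8817367553711)
[386.65688506 226.62274049 108.        ] [508.98982121 236.75373963  50.        ] 122.75171856848479 -175.2658544484802
[-285.2 -153.9  123. ] 0.1
goal [459.90563651 132.75497612]
```

```bash
python3 -m pendant '[[0,0,0,-2.85,-1.54,0.75,0],[0,0,0,-2.85,-1.54,0.75,0],[0,0,0,-2.85,-1.54,0.75,0],[0,0,0,-2.85,-1.54,0.75,0],[0,0,0,-2.85,-1.54,0.75,0],[0,0,0,-2.85,-1.54,0.75,0],[0,0,0,-2.85,-1.54,0.75,0],[0,0,0,-2.85,-1.54,0.75,0],[0,0,0,-2.85,-1.54,0.75,0],[0,0,0,-2.85,-1.54,0.75,0],[0,0,0,0,0,0,0],[0,0,0,0,0,0,0],[0,0,0,0,0,0,0]]' 20
python3 - <<'E'
from h import *
A=ray('top',(250)/5+224.5,(241.5)/5+164.5,50);C=np.array([386.7,226.6,108]);d=C-A
print(A,np.hypot(*d[:2]),np.degrees(np.arctan2(d[1],d[0])))
o=bot.get_obs();print(o['t'],o['eef_pos'],o['orientation'].round(3).tolist(),o['force'],o['width'],o['joint_pos'])
im=bot.snapshot('wrist');cv2.imwrite('pics/w1.png',im[:,:,::-1])
E
```

```text
t: 1.72
eef_pos: [386.2, 227.6, 156.5]
orientation: [[-0.939, 0.343, 0.0], [0.343, 0.939, 0.0], [-0.0, 0.0, -1.0]]
force: [-0.3, 0.5, 0.3]
width: -0.1
[501.56776848 241.82247076  50.        ] 115.8720322191221 -172.45105294851624
1.725 [386.1687558  227.57209122 156.48013749] [[-0.939, 0.343, 0.0], [0.343, 0.939, 0.0], [-0.0, 0.0, -1.0]] [-0.26158277  0.52664739  0.33461387] -0.12645897567592557 [ 5.32433292e-01  1.36149105e-01 -3.19003391e-01  1.11544188e+00
  1.23385829e-04  8.82236864e-01]
```

View pics/w1.png

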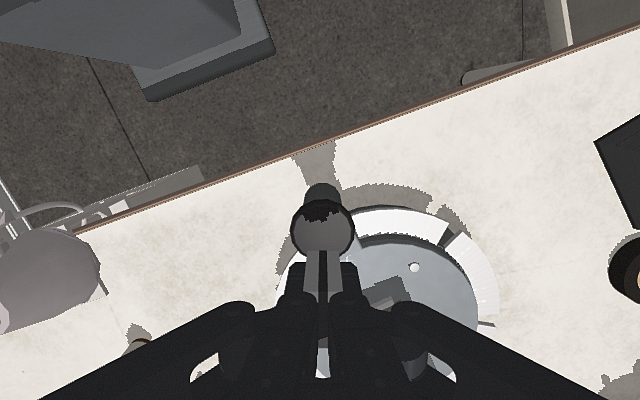

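The wrist view shows the cap as a disc about (290–357, 198–262), centred near (323,231). It lies straight ahead of the shut fingertips, and the path down is clear. I'll cross-check its position.

```bash
python3 - <<'E'
from h import *
print(ray('wrist',323.5,230.5,108), bot.get_obs()['eef_pos'])
E
python3 -m pendant '[[0,0,0,0,0,1.5,0],[0,0,0,0,0,1.5,0],[0,0,0,0,0,1.3,0],[0,0,0,0,0,0,0]]'
```

```text
[385.13552892 228.00565513 108.        ] [386.1870082  227.58281093 156.46839189]
t: 2.28
eef_pos: [385.9, 226.9, 112.7]
orientation: [[-0.939, 0.343, -0.001], [0.343, 0.939, -0.001], [0.001, -0.001, -1.0]]
force: [0.1, 0.4, 0.4]
width: 0.1
```

```bash
python3 -m pendant '[[0,0,0,0,0,0.4,0],[0,0,0,0,0,0.4,0],[0,0,0,0,0,0.4,0],[0,0,0,0,0,0.4,0],[0,0,0,0,0,0,0],[0,0,0,0,0,0,0]]'
```

```text
t: 3.02
eef_pos: [386.8, 227.1, 97.5]
orientation: [[-0.939, 0.344, 0.001], [0.344, 0.939, 0.0], [-0.0, 0.001, -1.0]]
force: [-0.8, 0.3, 5.6]
width: -0.0
```

```bash
python3 -m pendant '[[0,0,0,0,0,0.1,0],[0,0,0,0,0,0,0],[0,0,0,0,0,0,0]]'; python3 -m pendant '[[0,0,0,0,0,0.1,0],[0,0,0,0,0,0,0],[0,0,0,0,0,0,0]]'
```

```text
t: 3.4
eef_pos: [386.8, 227.1, 96.6]
orientation: [[-0.939, 0.344, 0.001], [0.344, 0.939, 0.0], [-0.0, 0.001, -1.0]]
force: [-0.8, 1.0, 5.9]
width: -0.2
t: 3.78
eef_pos: [386.9, 227.1, 95.6]
orientation: [[-0.939, 0.344, 0.001], [0.344, 0.939, 0.0], [-0.001, 0.001, -1.0]]
force: [-1.5, -1.0, 7.6]
width: -0.1
```

```bash
python3 -m pendant '[[0,0,-3,-0.28,-0.53,0,0],[0,0,-3,-0.28,-0.53,0,0],[0,0,-3,-0.28,-0.53,0,0],[0,0,-3,-0.28,-0.53,0,0],[0,0,-3,-0.28,-0.53,0,0],[0,0,-3,-0.28,-0.53,0,0],[0,0,-3,-0.28,-0.53,0,0],[0,0,-3,-0.28,-0.53,0,0],[0,0,-3,-0.28,-0.53,0,0],[0,0,-3,-0.28,-0.53,0,0],[0,0,0,0,0,0,0],[0,0,0,0,0,0,0]]'
python3 - <<'E'
from h import *
o=bot.get_obs();A=np.array([501.6,241.8]);d=o['eef_pos'][:2]-A
print(np.hypot(*d),np.degrees(np.arctan2(d[1],d[0])),o['force'])
for n in('top','wrist'):cv2.imwrite(f'pics/{n}2.png',bot.snapshot(n)[:,:,::-1])
a=cv2.resize(cv2.imread('pics/top2.png')[165:275,225:385],(400,275));b=cv2.resize(cv2.imread('pics/wrist2.png'),(400,250))
cv2.imwrite('pics/m2.png',np.vstack([a,b]))
E
```

```text
t: 5.28
eef_pos: [409.2, 172.1, 95.9]
orientation: [[-0.985, -0.172, 0.002], [-0.172, 0.985, 0.001], [-0.003, 0.001, -1.0]]
force: [2.8, 2.3, 6.9]
width: -0.0
115.67972860233469 -142.979437737929 [2.79531084 2.25570356 6.92078616]
```

View pics/m2.png

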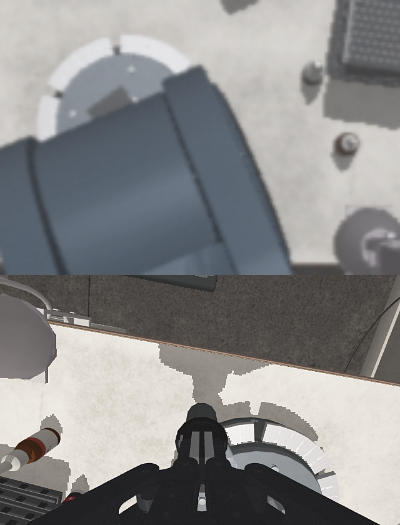

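The table has followed about 29.5° with the fingers still on the cap. The forearm hides half the table in the top view, and the lamp stays clear to its right. I'll go on with the rest of the turn.

```bash
python3 -m pendant '[[0,0,-3,-0.28,-0.53,0,0],[0,0,-3,-0.28,-0.53,0,0],[0,0,-3,-0.28,-0.53,0,0],[0,0,-3,-0.28,-0.53,0,0],[0,0,-3,-0.28,-0.53,0,0],[0,0,-3,-0.28,-0.53,0,0],[0,0,-3,-0.28,-0.53,0,0],[0,0,-3,-0.28,-0.53,0,0],[0,0,-3,-0.28,-0.53,0,0],[0,0,-3,-0.28,-0.53,0,0],[0,0,0,0,0,0,0],[0,0,0,0,0,0,0]]'
python3 - <<'E'
from h import *
o=bot.get_obs();A=np.array([501.6,241.8]);d=o['eef_pos'][:2]-A
print(np.hypot(*d),np.degrees(np.arctan2(d[1],d[0])),o['force'])
cv2.imwrite('pics/wrist3.png',bot.snapshot('wrist')[:,:,::-1])
E
```

```text
t: 6.88
eef_pos: [455.4, 135.3, 95.9]
orientation: [[-0.767, -0.642, 0.002], [-0.642, 0.767, 0.002], [-0.003, -0.0, -1.0]]
force: [2.0, 4.8, 7.5]
width: -0.2
116.10354490773058 -113.44337441800974 [2.0416868  4.83695237 7.48109508]
```

View pics/wrist3.png

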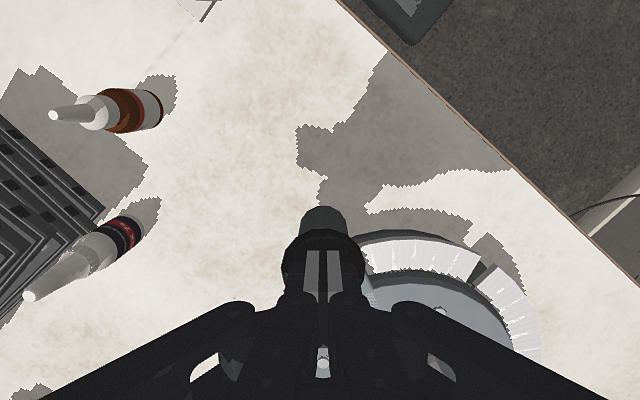

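The fingers are still on the cap, now at about 59°. Both bottles stand untouched at the left of the view. I'll turn a last degree and then lift straight up.

```bash
python3 -m pendant '[[0,0,-1,-0.09,-0.18,0,0],[0,0,0,0,0,0,0],[0,0,0,0,0,0,0],[0,0,0,0,0,-0.5,0],[0,0,0,0,0,-0.5,0],[0,0,0,0,0,-0.5,0],[0,0,0,0,0,-0.5,0],[0,0,0,0,0,0,0],[0,0,0,0,0,-2,0],[0,0,0,0,0,-3,0],[0,0,0,0,0,-3,0],[0,0,0,0,0,0,0],[0,0,0,0,0,0,0]]'
python3 - <<'E'
from h import *
cv2.imwrite('pics/wrist4.png',bot.snapshot('wrist')[:,:,::-1])
E
```

```text
t: 8.55
eef_pos: [455.8, 133.7, 194.6]
orientation: [[-0.756, -0.655, -0.001], [-0.655, 0.756, -0.0], [0.001, 0.0, -1.0]]
force: [0.9, -0.0, -0.9]
width: -0.1
```

View pics/wrist4.png

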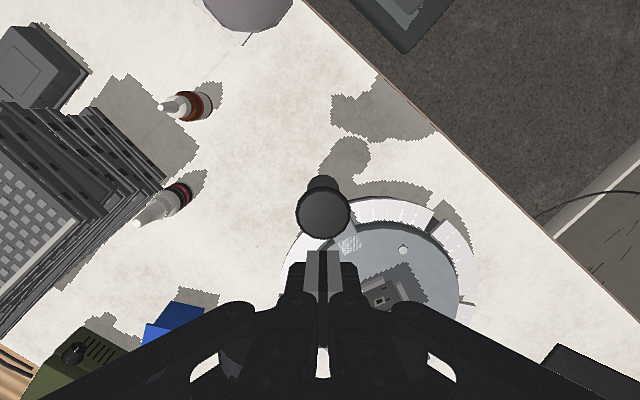

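The cap is clear of the fingers at about (323,213), 54 px across. The hut is on the table at lower right and both bottles are standing. I'll back the arm away so both cameras can see the table.

```bash
python3 - <<'E'
from h import *
im=cv2.imread('pics/wrist4.png');g=cv2.cvtColor(im,cv2.COLOR_BGR2GRAY)
m=(g<95).astype(np.uint8);m[:187]=0;m[241:]=0;m[:,:290]=0;m[:,356:]=0
c=max(cv2.findContours(m,0,1)[0],key=cv2.contourArea);q=cv2.minEnclosingCircle(c);print(q)
A=np.array([501.6,241.8])
for z in(108,101):
    p=ray('wrist',*q[0],z);d=p[:2]-A;print(z,p,np.hypot(*d),np.degrees(np.arctan2(d[1],d[0])))
i=bot.camera_info('wrist');print(i['T'].round(2).tolist(),i['intrinsics'][0,0])
E
python3 -m pendant '[[0,0,0,-0.2,3,-1,0],[0,0,0,-0.2,3,-1,0],[0,0,0,-0.2,3,-1,0],[0,0,0,-0.2,3,-1,0],[0,0,0,-0.2,3,-1,0],[0,0,0,-0.2,3,-1,0],[0,0,0,-0.2,3,-1,0],[0,0,0,-0.2,3,-1,0],[0,0,0,-0.2,3,-1,0],[0,0,0,-0.2,3,-1,0],[0,0,0,0,0,0,0],[0,0,0,0,0,0,0]]'
python3 - <<'E'
from h import *
for n in('top','scene'):cv2.imwrite(f'pics/{n}5.png',bot.snapshot(n)[:,:,::-1])
f=lambda n:cv2.imread(f'pics/{n}.png')
a=cv2.resize(f('top5')[165:275,225:385],(800,550),interpolation=2)
b=[cv2.resize(f(n)[160:280,220:380],(400,300),interpolation=2) for n in('scene0','scene5')]
cv2.imwrite('pics/a5.png',a);cv2.imwrite('pics/b5.png',np.hstack(b))
E
```

```text
((326.73333740234375, 212.5), 31.76885986328125)
108 [453.45984954 136.27663971 108.        ] 115.98557519932449 -114.52264849916371
101 [455.07063962 137.7960352  101.        ] 113.93772892410696 -114.102817864245
[[-0.65, -0.73, -0.21, 400.88], [0.76, -0.63, -0.18, 86.68], [0.0, -0.28, 0.96, 336.48], [0.0, 0.0, 0.0, 1.0]] 358.5241519626126
t: 10.1
eef_pos: [274.8, 373.2, 294.5]
orientation: [[-0.756, -0.655, -0.001], [-0.655, 0.756, -0.001], [0.001, -0.001, -1.0]]
force: [-0.6, 0.3, -0.2]
width: -0.2
```

View pics/a5.png

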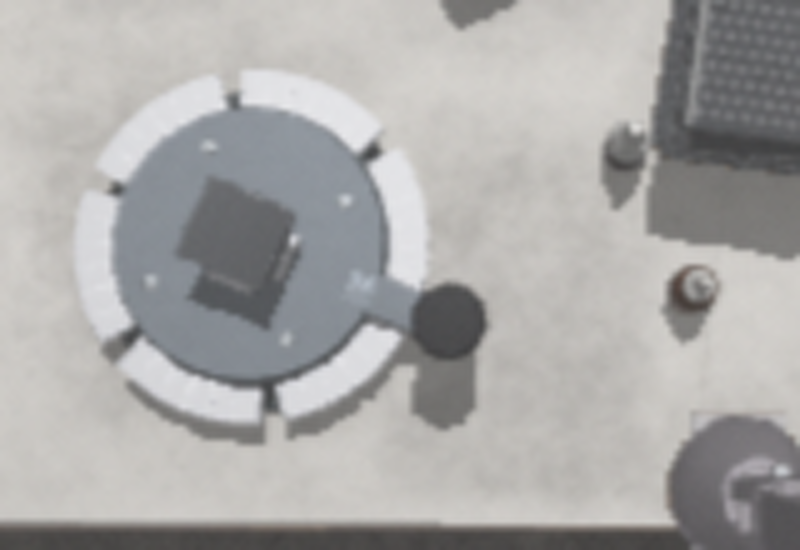

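View pics/b5.png

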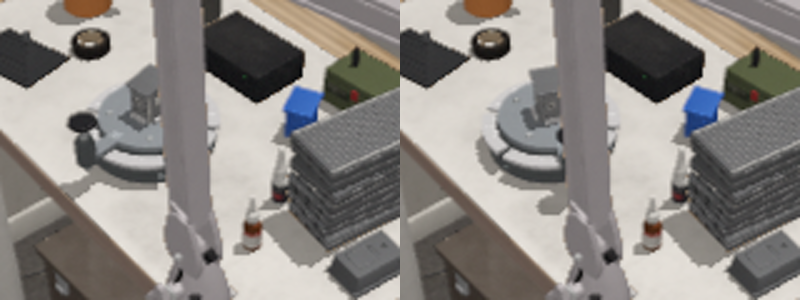

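The top view shows the arm in the next slot direction with the cap at crop (449,321). The hut is in its nest, and both bottles and the lamp are unchanged. In the scene view the post hides the cap, and the tape is unchanged. I'll measure the angle from the top view.

```bash
python3 - <<'E'
from h import *
def cap(n,x0,x1,y0,y1):
    s=cv2.resize(cv2.imread(n)[165:275,225:385],None,fx=5,fy=5,interpolation=cv2.INTER_CUBIC)
    m=(cv2.cvtColor(s,6)<72).astype(np.uint8);k=np.zeros_like(m);k[y0:y1,x0:x1]=1
    c=max(cv2.findContours(m*k,0,1)[0],key=cv2.contourArea);M=cv2.moments(c)
    return M['m10']/M['m00'],M['m01']/M['m00'],cv2.contourArea(c)
A=np.array([501.6,241.8])
r=[]
for a in(('pics/top0.png',200,330,400,515),('pics/top5.png',405,500,270,370)):
    u,v,ar=cap(*a)
    for z in(108,101):
        p=ray('top',(u+.5)/5+224.5,(v+.5)/5+164.5,z);d=p[:2]-A;r.append(np.degrees(np.arctan2(d[1],d[0])));print(u,v,ar,z,p,np.hypot(*d),r[-1])
print(r[2]-r[0],r[3]-r[0])
E
```

```text
264.0057487250811 466.4012053778396 3595.0 108 [386.69395819 226.0310606  108.        ] 115.98300692279706 -172.18591926720347
264.0057487250811 466.4012053778396 3595.0 101 [386.46211483 226.80012619 101.        ] 116.11084710617176 -172.57745407823123
450.40458015267177 350.57251908396944 196.5 108 [443.04145223 135.4069975  108.        ] 121.44370917412044 -118.82831994003638
450.40458015267177 350.57251908396944 196.5 101 [443.2274238  135.50408847 101.        ] 121.2690333953976 -118.77346264878096
53.357599327167094 53.41245661842251
```

```bash
python3 - <<'E'
from h import *
A=np.array([501.6,241.8])
s=cv2.resize(cv2.imread('pics/top5.png')[165:275,225:385],None,fx=5,fy=5,interpolation=cv2.INTER_CUBIC)
for th in (85,95,105):
    m=(cv2.cvtColor(s,6)<th).astype(np.uint8);k=np.zeros_like(m);k[270:365,405:500]=1
    c=max(cv2.findContours(m*k,0,1)[0],key=cv2.contourArea);q=cv2.minEnclosingCircle(c);print(th,q,cv2.contourArea(c))
    for z in(108,101):
        p=ray('top',(q[0][0]+.5)/5+224.5,(q[0][1]+.5)/5+164.5,z);d=p[:2]-A;print(p,np.hypot(*d),np.degrees(np.arctan2(d[1],d[0]))+172.3)
E
```

```text
85 ((447.1951904296875, 322.83905029296875), 36.64057159423828) 3772.0
[456.59408544 137.02333048 108.        ] 114.0336916039913 59.05447572780919
[456.88054936 137.13240651 101.        ] 113.82062375600664 59.165301450841625
95 ((447.0824279785156, 323.0221862792969), 38.01865005493164) 4092.5
[456.50428593 137.07843825 108.        ] 114.01854639846904 59.00208410598904
[456.790084  137.1879229 101.       ] 113.80516353598978 59.11243738851782
105 ((446.431640625, 323.03167724609375), 39.95306396484375) 4393.0
[456.49895805 137.39810105 108.        ] 113.72713172339719 58.93592302884912
[456.78471661 137.50995598 101.        ] 113.5113338204219 59.04594462234161
```

By the camera the turn is about 59°, near the edge of the slot's play (58.6–61.4°), so I need to check the plunger is up. I'll come down lightly on the cap. Force at z≈105 means it is up, since that is only 3 mm pressed and the key stays in the slot.

```bash
python3 -m pendant '[[0,0,0,0.2,-3,1,0],[0,0,0,0.2,-3,1,0],[0,0,0,0.2,-3,1,0],[0,0,0,0.2,-3,1,0],[0,0,0,0.2,-3,1,0],[0,0,0,0.2,-3,1,0],[0,0,0,0.2,-3,1,0],[0,0,0,0.2,-3,1,0],[0,0,0,0.2,-3,1,0],[0,0,0,0.2,-3,1,0],[0,0,0,0,0,3,0],[0,0,0,0,0,3,0],[0,0,0,0,0,2,0],[0,0,0,0,0,0,0],[0,0,0,0,0,0,0]]'
python3 -m pendant '[[0,0,0,0,0,0.5,0],[0,0,0,0,0,0.4,0],[0,0,0,0,0,0,0],[0,0,0,0,0,0,0]]'
```

```text
t: 12.08
eef_pos: [456.4, 133.6, 116.1]
orientation: [[-0.756, -0.654, 0.001], [-0.654, 0.756, 0.0], [-0.001, -0.0, -1.0]]
force: [-0.0, -0.5, 1.6]
width: -0.2
t: 12.58
eef_pos: [456.3, 133.9, 106.6]
orientation: [[-0.756, -0.655, 0.0], [-0.655, 0.756, 0.0], [-0.0, -0.0, -1.0]]
force: [-0.1, 0.5, 3.2]
width: 0.1
```

```bash
python3 -m pendant '[[0,0,0,0,0,0.2,0],[0,0,0,0,0,0,0],[0,0,0,0,0,0,0]]';python3 -m pendant '[[0,0,0,0,0,0,0]]'
```

```text
t: 12.95
eef_pos: [456.2, 133.9, 104.4]
orientation: [[-0.756, -0.655, 0.0], [-0.655, 0.756, 0.0], [-0.0, -0.0, -1.0]]
force: [1.1, 1.0, 4.2]
width: -0.2
t: 13.08
eef_pos: [456.2, 133.9, 104.4]
orientation: [[-0.756, -0.655, 0.0], [-0.655, 0.756, 0.0], [-0.0, -0.0, -1.0]]
force: [0.5, 1.0, 5.0]
width: 0.2
```

There is contact at z=106.6 and 4–5 N at z=104.4, so the plunger is up in the slot. I'll lift, retract, check once more and hand in.

```bash
python3 -m pendant '[[0,0,0,0,0,-0.4,0],[0,0,0,0,0,-0.5,0],[0,0,0,0,0,-2,0],[0,0,0,0,0,-3,0],[0,0,0,0,0,-3,0],[0,0,0,-0.2,3,-1,0],[0,0,0,-0.2,3,-1,0],[0,0,0,-0.2,3,-1,0],[0,0,0,-0.2,3,-1,0],[0,0,0,-0.2,3,-1,0],[0,0,0,-0.2,3,-1,0],[0,0,0,-0.2,3,-1,0],[0,0,0,-0.2,3,-1,0],[0,0,0,-0.2,3,-1,0],[0,0,0,-0.2,3,-1,0],[0,0,0,0,0,0,0],[0,0,0,0,0,0,0],[0,0,0,0,0,0,0]]'
python3 - <<'E'
from h import *
im=bot.snapshot('top')[:,:,::-1];cv2.imwrite('pics/top6.png',im)
a=cv2.imread('pics/top5.png');print('diff vs after turn',cv2.absdiff(a,im.copy())[165:275,150:385].max())
s=cv2.resize(im[165:275,225:385],None,fx=5,fy=5,interpolation=cv2.INTER_CUBIC)
m=(cv2.cvtColor(s,6)<85).astype(np.uint8);k=np.zeros_like(m);k[270:365,405:500]=1
c=max(cv2.findContours(m*k,0,1)[0],key=cv2.contourArea);print(cv2.minEnclosingCircle(c))
t0=cv2.imread('pics/top0.png')
for n,(x,y) in dict(oil=(363,223),glue=(350,195),tape=(192,195)).items():print(n,cv2.absdiff(t0,im.copy())[y-14:y+14,x-14:x+14].max())
bot.close_job();print(bot.get_obs()['t'])
E
```

```text
t: 15.32
eef_pos: [275.1, 373.0, 293.1]
orientation: [[-0.756, -0.654, -0.0], [-0.654, 0.756, -0.001], [0.001, -0.0, -1.0]]
force: [-0.7, -0.2, -0.7]
width: 0.2
diff vs after turn 42
((447.6153869628906, 324.0), 36.04166030883789)
oil 3
glue 4
tape 3
the job is handed in; nothing more can be done
the job is handed in; nothing more can be done
```

I pressed the plunger about 12 mm down with the shut fingers and turned the table anticlockwise to the next slot. I then lifted off, backed the arm away and handed the job in at about 15.4 s; no verdict came back.

- **Table angle:** the top camera puts the turn at about 59°. That is good to about a degree and inside the slot's play of 58.6–61.4°.
- **Plunger:** a light touch met the cap at 106.6 mm with 3.2 N, rising to 4–5 N at 104.4 mm, so it was up in the slot. I then let go again and did not repeat the touch.
- **Hut:** it was standing in its nest in the picture after the turn. I judged this by eye and did not measure it.
- **Bottles and tape:** the final top picture matches the first one at all three.
- **One check not clean:** the final picture differed from the one after the turn by up to 42 grey levels somewhere in the table area. The cap had moved only about 0.2 pixel, so I put this down to a small shift or shadow, but I did not look closer.

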